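Slide the cover board onto the canister crate and press it level

TASK

Push the plywood board off the sealed carton, sliding it (not lifting it) onto the white canisters in the yellow crate until it lies between the side walls, right up to the end wall (line it up with the crate first, or it will jam). Then press the board down, at as many places as it takes, until every canister under it is fully home and the board sits level. Leave the tape roll and the tub on the carton standing where they are.

Things in the scene. Friction and masses are not known exactly. Their poses are not given: they have to be found in the camera images.
- board: Loose plywood cover board, flat, 186 mm (its x) by 120 mm (its y) by 15 mm thick, about 0.2 kg; origin at the centre of its underside, z up. It starts flat on top of the sealed carton, up to 10 mm off line and 0.12 rad askew relative to the crate.
- crate: Yellow plastic stock crate, fixed. Origin on the table under the centre of the six canisters; x runs across it, y points out through its low entry side to the carton. Side walls (194 mm apart inside, x = -97 to 97) and end wall are 6 mm thick, 111 mm high; inner face of the end wall at y = -63 mm. Inside, a grey insert, top 55 mm high, holds the canisters.
- sill (a point): Middle of the top edge of the crate's low entry sill: 76 mm above the table, 6 mm thick, at y = 87 mm in the crate's frame. Axes as the crate's. The side walls run straight to y = 60 mm, then flare slightly outwards to 104 mm either side of the middle at the sill. They lead in a board that comes nearly straight; one that is well off line jams on them, so line it up first.
- seat (a point): Where the centre of the board's underside belongs when it is finished: on the crate's origin axis, 85 mm above the table (the height of the canister tops when fully home). The board then has 4 mm play to each side wall and 3 mm to the end wall, and its top is 100 mm above the table.
- carton: Sealed cardboard carton, fixed, 270 mm (x) by 200 mm (y) by 98 mm high, origin at the centre of its underside, parallel to the crate, its near face at y = 92 mm in the crate's frame, 2 mm beyond the sill. Its top is 1 to 10 mm above the canister tops, so the board slides off it straight onto them.
- tape: Roll of packing tape lying on the carton behind one corner of the board, 52 mm across, 24 mm high; origin at the centre of its underside. Leave alone.
- tub: Small yellow tub standing on the carton behind the other corner of the board, 34 mm across, 55 mm high; origin at the centre of its underside. Leave alone.
- can0 (a joint): How far white canister 0 stands proud (m): 0 = fully home, top 85 mm above the table. near the robot (-62 mm along the crate's x), entry row (29 mm along its y). Canister tops are flat, 52 mm across. It slides straight down in the insert against about 6 N of friction, and stays where it is left. Starts 9 to 12 mm proud.
- can1 (a joint): How far white canister 1 stands proud (m): 0 = fully home, top 85 mm above the table. middle (0 mm along the crate's x), entry row (29 mm along its y). Canister tops are flat, 52 mm across. It slides straight down in the insert against about 6 N of friction, and stays where it is left. Starts 9 to 12 mm proud.
- can2 (a joint): How far white canister 2 stands proud (m): 0 = fully home, top 85 mm above the table. away from the robot (62 mm along the crate's x), entry row (29 mm along its y). Canister tops are flat, 52 mm across. It slides straight down in the insert against about 6 N of friction, and stays where it is left. Starts 9 to 12 mm proud.
- can3 (a joint): How far white canister 3 stands proud (m): 0 = fully home, top 85 mm above the table. near the robot (-62 mm along the crate's x), end-wall row (-29 mm along its y). Canister tops are flat, 52 mm across. It slides straight down in the insert against about 6 N of friction, and stays where it is left. Starts 3 to 8 mm proud.
- can4 (a joint): How far white canister 4 stands proud (m): 0 = fully home, top 85 mm above the table. middle (0 mm along the crate's x), end-wall row (-29 mm along its y). Canister tops are flat, 52 mm across. It slides straight down in the insert against about 6 N of friction, and stays where it is left. Starts 3 to 8 mm proud.
- can5 (a joint): How far white canister 5 stands proud (m): 0 = fully home, top 85 mm above the table. away from the robot (62 mm along the crate's x), end-wall row (-29 mm along its y). Canister tops are flat, 52 mm across. It slides straight down in the insert against about 6 N of friction, and stays where it is left. Starts 3 to 8 mm proud.

How it is judged:
On the way, in this order (a step that is already met when the one before it is completed fails the run):
1. the board lies over the canisters, between the side walls and up to the end wall (x of board in the frame of seat between -0.008 and 0.008 m and y of board in the frame of seat between -0.008 and 0.009 m), for 0.1 s.
2. the board has been pressed down: every canister home, board level (all of step 1 and value of joint each of can0, can1, can2, can3, can4, can5 below 0.0025 m and angle between board's own z axis and vertical below 0.025 rad and z of board in the frame of seat below 0.003 m), for 0.2 s.
At the end, for the whole second after the job is handed in: The board is at rest in the crate, its centre within 8 mm of the seat across the crate and within 9 mm along it, its underside less than 3 mm above the seat height and within 0.025 rad of level, and all six canisters less than 2.5 mm proud (all of step 2 and linear speed of board below 0.01 m/s); the robot touches nothing.
It fails at once if the board is lifted (its origin more than 145 mm above the table) (height (world z) of board above 0.145 m).
It fails at once if the board is tipped over (more than 0.5 rad) (angle between board's own z axis and vertical above 0.5 rad).
It fails at once if the tape roll is moved by more than 25 mm (distance of tape from where it was at the start of the episode above 0.025 m).
It fails at once if the tub is moved by more than 25 mm or tipped (distance of tub from where it was at the start of the episode above 0.025 m or angle between tub's own z axis and vertical above 0.5 rad).
It also fails if it takes over 67 s, if anything falls off the work surface, if the arm or the gripper's body presses on something with over 40 N, if the wrist force passes 120 N, or if a joint passes its speed limit or range.

ROBOT

A 7-joint arm with a two-finger parallel gripper is mounted at the origin on the work surface. World frame = base frame: x ahead of the robot, y to its left, z up, the work surface at z = 0. Lengths are in m, angles in rad, forces in N, time in s.
With the tool pointing down it reaches from about 0.425 to 0.8 m from the base axis. Payload 8.3 kg.
Tool frame: the origin (TCP) lies at the very end of the fingers, on their centre line; the grasp point (between the pads) lies 19 mm behind it (bot.grasp_offset is the distance from the TCP to the grasp point, in m); y points along the fingers, x is the direction in which the jaws open and shut, and the axes are right-handed (so a half turn about y gives the same grasp; the last joint's range is limited). The gripper opens to 85 mm and grips with 20 to 120 N. Pads are 22 mm wide; open, the fingers measure 114 mm over their backs; the gripper's body (76 mm by 85 mm) begins 54 mm behind the grasp point. The pads swing forward as they close: fully open they stand 13 mm farther back than shut.
Start: joints at [1.104, 0.383, 0.016, 1.37, -0.006, 1.388, -0.046], TCP at [0.246, -0.575, 0.231] pointing down, gripper open.
Joint ranges: [-2.95, 2.95], [-0.25, 2.06], [-1.52, 1.56], [0.18, 2.33], [-1.44, 4.58], [0.02, 2.06], [-3.01, 3.01]. Speed limits (rad/s): [2.39, 2.39, 3.01, 3.01, 3.14, 3.14, 3.14].

INTERFACE

Orientations are given as a rotation vector (axis times angle).
In Python, from workcell import bot gives the robot as it stands.
- The arm moves only by the tool step_arm, never from a script. Its arguments are lists of equal length, an entry for each row: "slide": the shift along the tool's x, y, z in cm, a list of three; "rotation": the turn, a rotation vector about the tool's x, y, z in degrees, a list of three. In form: {"slide": [[dx, dy, dz], ...], "rotation": [[rx, ry, rz], ...]}. A call has 1 to 20 rows; each row is the pose to reach, as a shift and turn from the pose measured when the call began, along the tool's axes at that moment; what a row does not reach only later rows make up. A row lasts 1/10 s, in which the tool goes at most 50 mm and 8.59 degrees, less where a joint would pass 70% of its speed; a pose out of reach is approached as far as the arm can. A call with a gripper value outside its range is refused whole. "fingers" is the finger opening in cm, from 0 to 8.54, set as the call begins (left out, the last holds). The fingers move at their own pace and stop on an object; the grip force is fixed at half the most. Time passes only in rows, so rows that repeat a pose let the fingers close. It gives the time, the measured TCP pose, the force and the opening at its end, in the units of the state.
- bot.get_state(): the state, without advancing time (a new reading comes with each control period).
- bot.grab_frame(name): name is "scene" or "side" or "wrist"; returns a dict with "color" (384x512x3 uint8, red, green, blue), "range_z" (384x512 float32, m along the optical axis (not along the pixel's ray), 0 where there is no reading), "fx", "fy", "cx", "cy" (pixels), "k1" (the pictures are not rectified: a ray, as slopes to the right and down, at radius r is drawn at 1 + k1 r^2 times it, then the intrinsics apply), "T" (4x4, takes a point from camera to world coordinates); the wrist camera has in their place "hand_eye" (4x4, takes a point from camera to tool coordinates, whose origin is the TCP and whose axes are the tool frame's). Camera axes: x right, y up, looking along -z (the intrinsics and any distortion apply to the point x, -y, -z); pixel columns grow to the right and rows downward; lengths in m; the calibration is good to about 2 mm. A picture is of the moment at which its call begins: read the wrist's pose just before it.
- bot.sign_off(): hands the job in, once; it reports no verdict.
The state is a dict: "time_s": time; "qpos": joint angles; "dq": joint speeds; "joint_torque": joint torques, N m; "position": TCP position; "eef_rot": TCP orientation; "wrist_force": force on the tool from outside, world axes, zero at the start; "torque": the same for the moment, N m; "gripper_width": finger opening in m.
Only numpy, scipy, OpenCV 4.12 (cv2) and the standard library are available. Lean on these libraries where they do the work, as an engineer would, in place of code of your own. Each camera call takes 0.05 s, during which the arm holds its last target.

## Working session

There is one attempt and no reset: what is moved stays moved. The work goes in short steps, Python scripts to look and compute and a tool call to move; the robot and the scene stay as the last step left them, time stands still between calls to the robot, and variables do not carry over. Pictures are saved under pics/ and viewed, and the job is handed in when it is done.

Besides the shell and the picture viewer there is one more tool, called after "Emit:" by a JSON object that holds its "api" and its "payload", one argument or row to a line. step_arm: Moves the arm, as the interface text tells. Its arguments: {"type":"object","properties":{"slide":{"type":"array","items":{"type":"array","items":{"type":"number"}}},"rotation":{"type":"array","items":{"type":"array","items":{"type":"number"}}},"fingers":{"type":"number"}},"required":["slide","rotation"]}

```bash
mkdir -p pics; ls
cat > h.py <<'E'
import numpy as np,cv2
from workcell import bot
from scipy.spatial.transform import Rotation as R
def tw(s=None):
    s=s or bot.get_state(); T=np.eye(4); T[:3,:3]=R.from_rotvec(s["eef_rot"]).as_matrix(); T[:3,3]=s["position"]; return T
def grab(n,save=None):
    s=bot.get_state(); f=bot.grab_frame(n)
    if n=="wrist": f["T"]=tw(s)@f["hand_eye"]
    if save: cv2.imwrite("pics/"+save,f["color"][:,:,::-1])
    return f
def rays(f,uv):
    uv=np.asarray(uv,float).reshape(-1,2)
    K=np.array([[f["fx"],0,f["cx"]],[0,f["fy"],f["cy"]],[0,0,1]]);d=np.array([f["k1"],0,0,0,0.])
    p=cv2.undistortPointsIter(uv[:,None],K,d,None,None,(3,50,1e-9))[:,0] if hasattr(cv2,'undistortPointsIter') else cv2.undistortPoints(uv[:,None],K,d)[:,0]
    dirs=np.c_[p[:,0],-p[:,1],-np.ones(len(p))]
    return f["T"][:3,3],dirs@f["T"][:3,:3].T
def onplane(f,uv,z):
    o,d=rays(f,uv); return o+d*((z-o[2])/d[:,2:3])
def cloud(f):
    v,u=np.mgrid[0:384,0:512]; o,d=rays(f,np.c_[u.ravel(),v.ravel()])
    return (o+d*f["range_z"].reshape(-1,1)).reshape(384,512,3)
E
python3 - <<'E'
from h import *
s=bot.get_state(); print(s)
for n in("scene","side","wrist"):
    f=grab(n,n+"0.png"); print(n,f["fx"],f["k1"],f["T"].round(3).tolist())
E
```

```text
pics
{'time_s': 0.0, 'qpos': array([ 1.10406112,  0.38426309,  0.01636691,  1.371153  , -0.00630776,
        1.38818413, -0.04649039]), 'dq': array([ 1.89048598e-05, -7.98185326e-04,  3.06448728e-04,  2.73287583e-04,
       -4.92952447e-04,  2.03499161e-03,  1.16582293e-03]), 'joint_torque': array([ 3.18429347e-04, -6.27597141e+01,  8.44527986e-01, -3.71814537e+01,
        1.66604470e-02,  1.42930457e-02,  5.30356056e-05]), 'position': array([ 0.24543654, -0.5742514 ,  0.23026378]), 'eef_rot': array([-1.37255197,  0.90794977, -0.90523668]), 'wrist_force': array([0.71290945, 0.00610638, 0.07411684]), 'torque': array([0.007477  , 0.01705287, 0.01537353]), 'gripper_width': 0.08563292163480928}
scene 431.3724151578933 -0.16700856870815942 [[-0.653, -0.606, 0.454, 0.976], [0.757, -0.52, 0.395, 0.385], [-0.003, 0.602, 0.799, 0.812], [0.0, 0.0, 0.0, 1.0]]
side 475.11949205735516 -0.056553118709416955 [[0.989, 0.064, -0.135, 0.449], [-0.149, 0.536, -0.831, -0.761], [0.019, 0.842, 0.54, 0.606], [0.0, 0.0, 0.0, 1.0]]
wrist 314.48850543807896 -0.02449184742944284 [[0.393, 0.88, 0.266, 0.313], [-0.919, 0.377, 0.112, -0.545], [-0.002, -0.289, 0.957, 0.371], [0.0, 0.0, 0.0, 1.0]]
```

View pics/scene0.png

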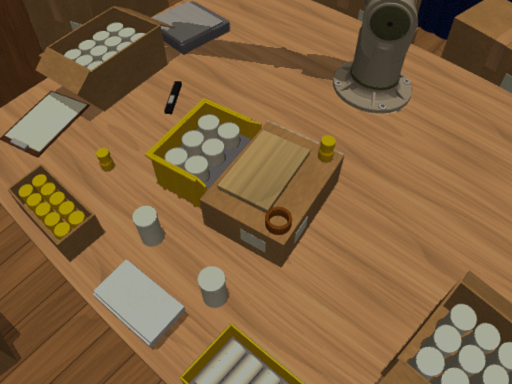

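View pics/side0.png

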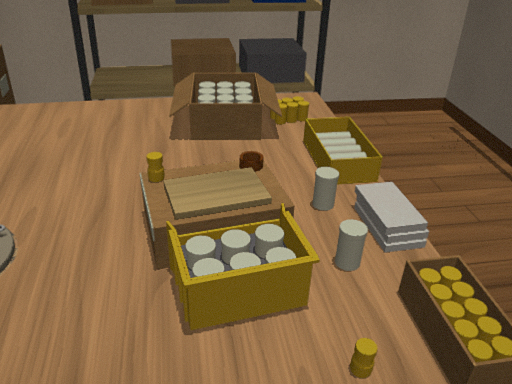

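View pics/wrist0.png

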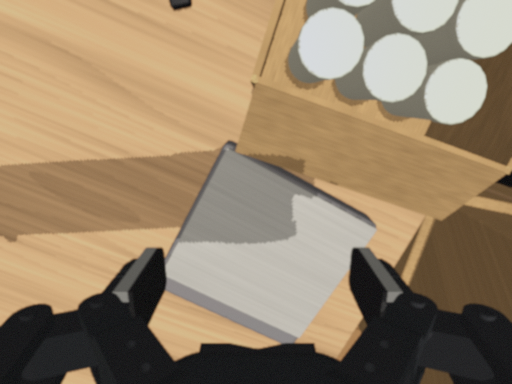

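Run:
```python
from h import *
print(tw().round(3))
for n in("scene","side"):
    f=grab(n); P=cloud(f); np.save(n+"P.npy",P); np.save(n+"C.npy",f["color"])
    z=P[...,2]; ok=f["range_z"]>0
    m=ok&(abs(P[...,0])<1)&(abs(P[...,1])<.8)
    h,e=np.histogram(z[m],bins=np.arange(-.02,.2,.004)); print(n,[(round(a,3),int(b)) for a,b in zip(e,h) if b>50])
```

```text
[[ 0.393 -0.001  0.92   0.245]
 [-0.92   0.001  0.393 -0.574]
 [-0.002 -1.     0.     0.231]
 [ 0.     0.     0.     1.   ]]
scene [(np.float64(-0.008), 1363), (np.float64(-0.004), 64808), (np.float64(0.0), 38538), (np.float64(0.004), 3302), (np.float64(0.008), 1397), (np.float64(0.012), 1535), (np.float64(0.016), 865), (np.float64(0.02), 772), (np.float64(0.024), 740), (np.float64(0.028), 807), (np.float64(0.032), 1046), (np.float64(0.036), 1255), (np.float64(0.04), 1666), (np.float64(0.044), 2120), (np.float64(0.048), 2113), (np.float64(0.052), 4365), (np.float64(0.056), 1185), (np.float64(0.06), 1192), (np.float64(0.064), 2371), (np.float64(0.068), 1253), (np.float64(0.072), 1278), (np.float64(0.076), 1002), (np.float64(0.08), 1408), (np.float64(0.084), 4620), (np.float64(0.088), 2559), (np.float64(0.092), 1894), (np.float64(0.096), 5088), (np.float64(0.1), 1281), (np.float64(0.104), 2347), (np.float64(0.108), 3343), (np.float64(0.112), 3372), (np.float64(0.116), 491), (np.float64(0.12), 689), (np.float64(0.124), 459), (np.float64(0.128), 450), (np.float64(0.132), 441), (np.float6
[... 545 characters left out ...]
0.02), 914), (np.float64(0.024), 986), (np.float64(0.028), 998), (np.float64(0.032), 1078), (np.float64(0.036), 1197), (np.float64(0.04), 1423), (np.float64(0.044), 1635), (np.float64(0.048), 1402), (np.float64(0.052), 3767), (np.float64(0.056), 1740), (np.float64(0.06), 1749), (np.float64(0.064), 4140), (np.float64(0.068), 1557), (np.float64(0.072), 2035), (np.float64(0.076), 1111), (np.float64(0.08), 1122), (np.float64(0.084), 1865), (np.float64(0.088), 2506), (np.float64(0.092), 2039), (np.float64(0.096), 3800), (np.float64(0.1), 688), (np.float64(0.104), 889), (np.float64(0.108), 2666), (np.float64(0.112), 3109), (np.float64(0.116), 102), (np.float64(0.12), 152), (np.float64(0.152), 88)]
```

Run:
```python
from h import *
for n in("scene","side"):
    P=np.load(n+"P.npy");C=np.load(n+"C.npy");hsv=cv2.cvtColor(C,cv2.COLOR_RGB2HSV);z=P[...,2]
    roi=np.zeros((384,512),bool)
    if n=="scene": roi[95:262,140:350]=1
    else: roi[145:325,135:320]=1
    w=roi&(hsv[...,1]<60)&(hsv[...,2]>140)&(z>.08)
    k,l,st,c=cv2.connectedComponentsWithStats(w.astype(np.uint8))
    for i in range(1,k):
        if st[i,4]>60:
            q=P[l==i]; t=np.median(q[:,2]); 
            ui=np.argwhere(l==i)[:,::-1]
            top=q[abs(q[:,2]-np.percentile(q[:,2],60))<.006]
            (c0,r)=cv2.minEnclosingCircle((top[:,:2]*1000).astype(np.float32)); print(n,"can",c[i].round(),st[i,4],np.round(np.r_[c0,r],1),top[:,2].mean().round(4),top[:,2].std().round(4))
    for nm,lo,hi in(("carton",.092,.102),("board",.107,.119)):
        m=roi&(z>lo)&(z<hi)
        if nm=="carton": m&=(hsv[...,0]<25)&(hsv[...,1]<190)
        else: m&=(hsv[...,0]<28)&(hsv[...,1]<175)
        m=cv2.morphologyEx(m.astype(np.uint8),cv2.MORPH_OPEN,np.ones((3,3)))
        k,l,st,c=cv2.connectedComponentsWithStats(m); i=1+np.argmax(st[1:,4]); q=P[l==i]
        print(n,nm,st[i],q[:,2].mean().round(4),cv2.minAreaRect((q[:,:2]*1000).astype(np.float32)), cv2.boxPoints(cv2.minAreaRect((q[:,:2]*1000).astype(np.float32))).round(0).tolist())
```

```text
scene can [208. 122.] 240 [ 485.7 -184.6   26.7] 0.0909 0.0012
scene can [228. 130.] 255 [ 475.4 -128.4   26.3] 0.0944 0.0014
scene can [192. 138.] 253 [ 546.2 -175.7   25. ] 0.0895 0.0013
scene can [212. 146.] 282 [ 538.7 -117.8   25.7] 0.0958 0.0012
scene can [176. 156.] 268 [ 608.5 -167.7   26.4] 0.0877 0.0016
scene can [196. 164.] 311 [ 599.5 -109.8   25.2] 0.0958 0.0013
scene can [147. 215.] 282 [ 760.1 -101.1   26.2] 0.0844 0.0013
scene carton [ 200  122  144  124 4510] 0.0977 ((514.2650756835938, 42.76936340332031), (272.8779602050781, 200.48580932617188), 8.226947784423828) [[365.0, 122.0], [394.0, -76.0], [664.0, -37.0], [635.0, 162.0]]
scene board [ 218  130   92   80 3953] 0.1127 ((517.41259765625, 19.04761505126953), (189.42227172851562, 123.4821548461914), 10.178801536560059) [[413.0, 63.0], [435.0, -58.0], [622.0, -25.0], [600.0, 97.0]]
side can [269. 232.] 397 [ 600.4 -111.    25.8] 0.0959 0.0008
side can [235. 238.] 416 [ 539.2 -120.3   25.3] 0.0957 0.0008
side can [200. 245.] 438 [ 477.8 -128.6   25.5] 0.0947 0.0008
side can [279. 254.] 335 [ 608.2 -167.2   25.2] 0.0879 0.0009
side can [244. 260.] 390 [ 546.8 -175.7   25.4] 0.0903 0.0009
side can [207. 266.] 426 [ 485.9 -183.3   25.6] 0.0917 0.0009
side carton [ 141  163  153   67 2689] 0.0979 ((515.8944091796875, 41.63947296142578), (269.3617858886719, 202.88339233398438), 8.264470100402832) [[368.0, 123.0], [397.0, -78.0], [664.0, -39.0], [635.0, 161.0]]
side board [ 164  167  108   48 3406] 0.1129 ((518.5883178710938, 20.536476135253906), (187.27947998046875, 131.56564331054688), 10.10689926147461) [[415.0, 69.0], [438.0, -61.0], [622.0, -28.0], [599.0, 102.0]]
```

```bash
cat >> h.py <<'E'
C0=np.array([.5427,-.1475]);YAW=np.radians(8.25)
def crate(p):
    p=np.asarray(p)[...,:2]-C0; c,s=np.cos(YAW),np.sin(YAW)
    return np.stack([p[...,0]*c+p[...,1]*s,-p[...,0]*s+p[...,1]*c],-1)
def world(q):
    q=np.asarray(q,float);c,s=np.cos(YAW),np.sin(YAW)
    return C0+np.stack([q[...,0]*c-q[...,1]*s,q[...,0]*s+q[...,1]*c],-1)
def totool(x,y,z,yaw=None):
    "cm shift along tool axes to crate (x,y,z) [mm], and deg about tool y"
    T=tw(); d=np.r_[world([x/1e3,y/1e3]),z/1e3]-T[:3,3]
    a=(YAW if yaw is None else yaw)
    X=np.array([np.cos(a),np.sin(a),0]);Y=np.array([0,0,-1.]);Rt=np.c_[X,Y,np.cross(X,Y)]
    return (T[:3,:3].T@d*100).round(2),np.degrees(R.from_matrix(T[:3,:3].T@Rt).as_rotvec()).round(2)
E
python3 - <<'E'
from h import *
for n in("scene","side"):
    P=np.load(n+"P.npy");q=crate(P)*1000;z=P[...,2]*1000
    m=(abs(q[...,0])<150)&(q[...,1]>90)&(q[...,1]<300)&(z>117.5)&(z<160)
    k,l,st,c=cv2.connectedComponentsWithStats(m.astype(np.uint8))
    for i in range(1,k):
        if st[i,4]>10: a=q[l==i];print(n,c[i].round(),st[i,4],a.min(0).round(),a.max(0).round(),z[l==i].max().round())
    # board edges in crate frame at z 107..119
    C=np.load(n+"C.npy");S=cv2.cvtColor(C,cv2.COLOR_RGB2HSV)
    m=(z>108)&(z<118)&(S[...,0]<28)&(S[...,1]<175)&(abs(q[...,0])<100)&(q[...,1]>92)&(q[...,1]<240)
    b=q[m]
    for lo in range(-90,90,30):
        a=b[(b[:,0]>lo)&(b[:,0]<lo+30)]; print(lo+15,np.percentile(a[:,1],[1,99]).round(1))
    for lo in range(120,220,25):
        a=b[(b[:,1]>lo)&(b[:,1]<lo+25)]; print(lo+12,np.percentile(a[:,0],[1,99]).round(1))
print(totool(0,260,231),totool(0,250,180))
E
```

```text
scene [327. 146.] 270 [-120.  243.] [-88. 274.] 155.0
scene [278. 218.] 255 [ 74. 233.] [126. 285.] 124.0
-75 [107.5 225.4]
-45 [108.1 226.2]
-15 [108.6 226.5]
15 [109.9 227.4]
45 [110.4 228. ]
75 [111.2 229. ]
132 [-90.5  93. ]
157 [-91.4  91.9]
182 [-91.5  91.2]
207 [-93.1  90.8]
side [251. 157.] 158 [ 75. 230.] [125. 284.] 124.0
side [154. 163.] 339 [-121.  239.] [-88. 272.] 155.0
-75 [104.3 223.1]
-45 [105.1 223.8]
-15 [105.6 224. ]
15 [106.6 225.7]
45 [107.3 225.4]
75 [107.9 226.7]
132 [-91.1  90.8]
157 [-91.9  91. ]
182 [-92.4  90.3]
207 [-92.8  89.9]
(array([-5.271e+01,  3.000e-02,  5.079e+01]), array([-4.000e-02, -7.511e+01, -4.000e-02])) (array([-51.74,   5.13,  50.53]), array([-4.000e-02, -7.511e+01, -4.000e-02]))
```

Emit:
{"api": "step_arm", "payload": {
  "slide": [
    [-20,0,30],
    [-20,0,30],
    [-20,0,30],
    [-20,0,30],
    [-20,0,30],
    [-20,0,30],
    [-20,0,30],
    [-20,0,30],
    [-52.7,0,50.8],
    [-52.7,0,50.8],
    [-52.7,0,50.8],
    [-52.7,0,50.8],
    [-52.7,0,50.8],
    [-52.7,0,50.8],
    [-52.7,0,50.8],
    [-52.7,0,50.8],
    [-52.7,0,50.8],
    [-52.7,0,50.8]
  ],
  "rotation": [
    [0,-30,0],
    [0,-30,0],
    [0,-30,0],
    [0,-30,0],
    [0,-30,0],
    [0,-30,0],
    [0,-30,0],
    [0,-30,0],
    [0,-75.1,0],
    [0,-75.1,0],
    [0,-75.1,0],
    [0,-75.1,0],
    [0,-75.1,0],
    [0,-75.1,0],
    [0,-75.1,0],
    [0,-75.1,0],
    [0,-75.1,0],
    [0,-75.1,0]
  ],
  "fingers": 8.5
}}

```text
time_s: 2.05
position: [0.5055, 0.1103, 0.2311]
eef_rot: [-1.567, -0.114, 0.115]
wrist_force: [0.4, -0.6, -0.2]
gripper_width: 0.0852
```

Run:
```python
from h import *
s=bot.get_state();print(s["time_s"],s["position"],crate(s["position"]),s["wrist_force"])
print(totool(-4,262,160),totool(-4,262,115))
f=grab("wrist","w1.png"); grab("side","s1.png")
```

```text
2.05 [0.50547193 0.11033054 0.23109277] [1.53971750e-04 2.60504305e-01] [ 0.37142954 -0.61054714 -0.24455838]
(array([-0.41,  7.11,  0.14]), array([-0.06,  0.11, -0.04])) (array([-0.41, 11.61,  0.14]), array([-0.06,  0.11, -0.04]))
```

View pics/w1.png

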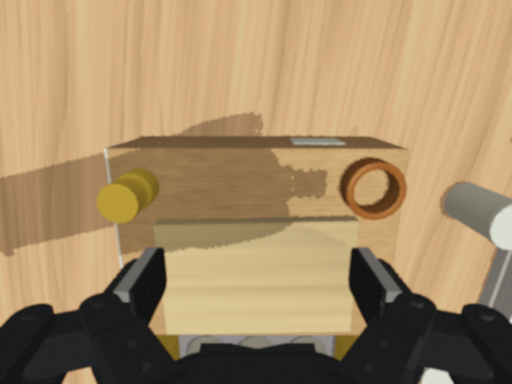

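View pics/s1.png

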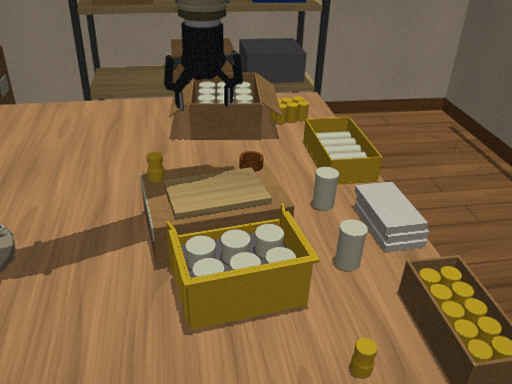

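Run:
```python
from h import *
P=cloud(grab("side"));q=crate(P)*1000;z=P[...,2]*1000
m=(abs(q[...,0])<75)&(q[...,1]>235)&(q[...,1]<290)&(z>170)&(z<275)
for a in (-1,1):
    mm=m&(q[...,0]*a>10); 
    print(a,mm.sum(),z[mm].min(),np.percentile(q[mm],[1,50,99],axis=0))
    t=mm&(z<z[mm].min()+15);print(np.percentile(q[t],[1,50,99],axis=0))
```

```text
-1 105 246.22576297763916 [[-56.1050985  244.46174276]
 [-48.82040562 249.5376662 ]
 [-42.16661308 261.31503028]]
[[-55.52092399 244.67904365]
 [-48.29233588 248.74268446]
 [-42.11875749 260.32552454]]
1 119 245.24844036582033 [[ 42.28287203 243.21867867]
 [ 45.55282886 250.15560257]
 [ 55.64335193 268.5581021 ]]
[[ 42.33713002 244.1562463 ]
 [ 44.72344961 250.19860462]
 [ 55.166902   268.28172357]]
```

Emit:
{"api": "step_arm", "payload": {
  "slide": [
    [-0.4,4,0.1],
    [-0.4,8,0.1],
    [-0.4,11,0.1],
    [-0.4,13,0.1],
    [-0.4,13.5,0.1],
    [-0.4,13.5,0.1]
  ],
  "rotation": [
    [0,0,0],
    [0,0,0],
    [0,0,0],
    [0,0,0],
    [0,0,0],
    [0,0,0]
  ]
}}

```text
time_s: 2.8
position: [0.5014, 0.1071, 0.0959]
eef_rot: [-1.568, -0.108, 0.111]
wrist_force: [0.7, -0.2, 1.4]
gripper_width: 0.0851
```

Run:
```python
from h import *
s=bot.get_state();print(s["time_s"],s["position"],crate(s["position"]),s["wrist_force"])
print(totool(-4,228,89.5),totool(-4,71,89.5))
f=grab("scene","c2.png");P=cloud(f);q=crate(P)*1000;z=P[...,2]*1000
I=cv2.resize(f["color"][90:260,150:370,::-1],None,fx=3.4,fy=3.4);cv2.imwrite("pics/c2z.png",I)
```

```text
2.8 [0.50142563 0.10712317 0.09593199] [-0.00431069  0.25791074] [ 0.65503089 -0.22568311  1.36929751]
(array([ 0.05,  0.64, -2.99]), array([ 0.  , -0.27, -0.1 ])) (array([  0.12,   0.64, -18.69]), array([ 0.  , -0.27, -0.1 ]))
```

View pics/c2z.png

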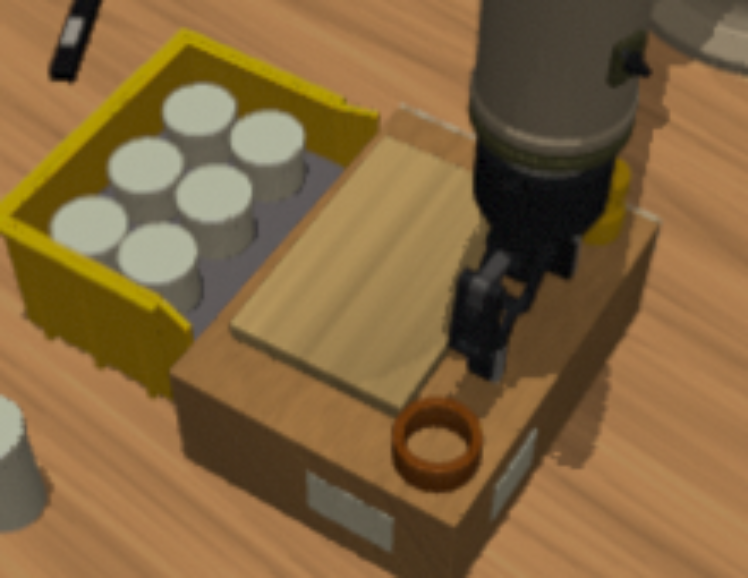

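Emit:
{"api": "step_arm", "payload": {
  "slide": [
    [0,0.6,0],
    [0,0.6,-0.5],
    [0,0.6,-1],
    [0,0.6,-1.5],
    [0,0.6,-2],
    [0,0.6,-2.4],
    [0,0.6,-2.8],
    [0,0.6,-3.2],
    [0,0.6,-3.6],
    [0,0.6,-4],
    [0,0.6,-4.4],
    [0,0.6,-4.8],
    [0,0.6,-5.2],
    [0,0.6,-5.2]
  ],
  "rotation": [
    [0,0,0],
    [0,-0.3,0],
    [0,-0.3,0],
    [0,-0.3,0],
    [0,-0.3,0],
    [0,-0.3,0],
    [0,-0.3,0],
    [0,-0.3,0],
    [0,-0.3,0],
    [0,-0.3,0],
    [0,-0.3,0],
    [0,-0.3,0],
    [0,-0.3,0],
    [0,-0.3,0]
  ]
}}

```text
time_s: 4.25
position: [0.5094, 0.0551, 0.0908]
eef_rot: [-1.568, -0.113, 0.113]
wrist_force: [-0.1, 1.2, -0.3]
gripper_width: 0.0855
```

```bash
cat >> h.py <<'E'
def boardlook(tag,zlo=90,zhi=122):
    s=bot.get_state();print(s["time_s"],"tcp",(crate(s["position"])*1000).round(1),(s["position"][2]*1000).round(1),"F",s["wrist_force"].round(1))
    for n in("scene","side"):
        f=grab(n);P=cloud(f);q=crate(P)*1000;z=P[...,2]*1000;C=f["color"];S=cv2.cvtColor(C,cv2.COLOR_RGB2HSV)
        crop=(slice(90,260),slice(140,360)) if n=="scene" else (slice(140,330),slice(130,330))
        cv2.imwrite(f"pics/{tag}_{n}.png",cv2.resize(C[crop][:,:,::-1],None,fx=3,fy=3))
        m=(z>zlo)&(z<zhi)&(S[...,0]>12)&(S[...,0]<27)&(S[...,1]>70)&(S[...,1]<165)&(abs(q[...,0])<105)&(q[...,1]>-70)&(q[...,1]<235)
        m=cv2.morphologyEx(m.astype(np.uint8),cv2.MORPH_OPEN,np.ones((3,3)))
        k,l,st,c=cv2.connectedComponentsWithStats(m); i=1+np.argmax(st[1:,4]); m=l==i
        r=cv2.minAreaRect(q[m].astype(np.float32)); A=np.c_[q[m],np.ones(m.sum())];co=np.linalg.lstsq(A,z[m],rcond=None)[0]
        print(n,"rect",np.round(r[0],1),np.round(r[1],1),round(r[2],2),"plane slopes",co[:2].round(4),"z@centre",(co@np.r_[r[0],1]).round(1),"x range",np.percentile(q[m],[1,99],axis=0).round(1).tolist())
E
python3 -c "
from h import *
boardlook('p1',106,120)
print(totool(-4,71,89.5))"
```

```text
4.25 tcp [ -3.9 205.3] 90.8 F [-0.1  1.2 -0.3]
scene rect [ -2.5 133.2] [188.6 121.3] 0.26 plane slopes [-0.0045 -0.0001] z@centre 112.8 x range [[-88.1, 74.5], [90.6, 192.4]]
side rect [ -1.8 131.9] [186.1 122.7] 0.07 plane slopes [0.0005 0.0112] z@centre 112.9 x range [[-93.8, 72.2], [89.1, 191.0]]
(array([-1.000e-02,  1.300e-01, -1.349e+01]), array([ 0.01,  0.02, -0.01]))
```

View pics/p1_scene.png

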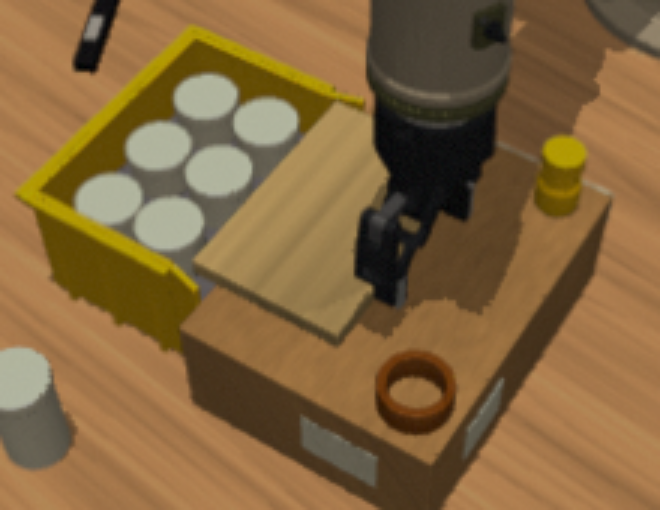

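Emit:
{"api": "step_arm", "payload": {
  "slide": [
    [0,0,-0.5],
    [0,0,-1],
    [0,0,-1.5],
    [0,0,-2],
    [0,0,-2.5],
    [0,0,-3],
    [0,0,-3.5],
    [0,0,-4],
    [0,0,-4.5],
    [0,0,-5],
    [0,0,-5.5],
    [0,0,-6],
    [0,0,-6.5],
    [0,0,-7],
    [0,0,-7]
  ],
  "rotation": [
    [0,0,0],
    [0,0,0],
    [0,0,0],
    [0,0,0],
    [0,0,0],
    [0,0,0],
    [0,0,0],
    [0,0,0],
    [0,0,0],
    [0,0,0],
    [0,0,0],
    [0,0,0],
    [0,0,0],
    [0,0,0],
    [0,0,0]
  ]
}}

```text
time_s: 5.85
position: [0.5194, -0.0148, 0.0907]
eef_rot: [-1.569, -0.112, 0.113]
wrist_force: [0.2, -0.1, 0.3]
gripper_width: 0.0852
```

```bash
python3 -c "
from h import *
boardlook('p2',98,120)
print(totool(-4,71,89.5))"
```

```text
5.85 tcp [ -4.  134.7] 90.7 F [ 0.2 -0.1  0.3]
scene rect [-3.5 60.4] [195.1 123.7] 1.89 plane slopes [-0.0065  0.0118] z@centre 111.6 x range [[-83.1, 3.8], [91.1, 122.7]]
side rect [ 2.9 75.1] [150.7 195.6] 89.74 plane slopes [0.0001 0.0384] z@centre 112.0 x range [[-94.4, 1.4], [89.4, 123.6]]
(array([-0.01,  0.13, -6.47]), array([ 0.02, -0.  , -0.02]))
```

View pics/p2_scene.png

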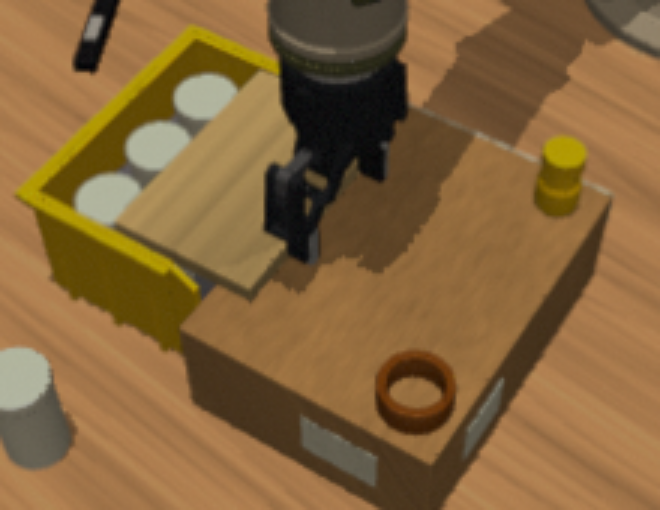

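View pics/p2_side.png

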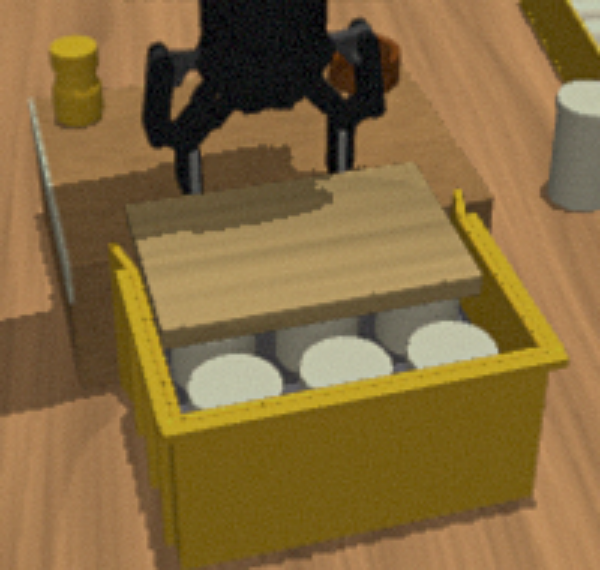

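Emit:
{"api": "step_arm", "payload": {
  "slide": [
    [0,0,-0.4],
    [0,0,-0.8],
    [0,0,-1.2],
    [0,0,-1.6],
    [0,0,-2],
    [0,0,-2.4],
    [0,0,-2.8],
    [0,0,-3.2],
    [0,0,-3.6],
    [0,0,-4],
    [0,0,-4.4],
    [0,0,-4.8],
    [0,0,-4.8]
  ],
  "rotation": [
    [0,0,0],
    [0,0,0],
    [0,0,0],
    [0,0,0],
    [0,0,0],
    [0,0,0],
    [0,0,0],
    [0,0,0],
    [0,0,0],
    [0,0,0],
    [0,0,0],
    [0,0,0],
    [0,0,0]
  ]
}}

```text
time_s: 7.25
position: [0.5263, -0.0622, 0.0908]
eef_rot: [-1.569, -0.112, 0.112]
wrist_force: [0.2, -0.1, 0.4]
gripper_width: 0.085
```

```bash
python3 -c "
from h import *
boardlook('p3',90,120)
print(totool(-4,71,89.5))"
```

```text
7.25 tcp [-4.  86.8] 90.8 F [ 0.2 -0.1  0.4]
scene rect [  0.  163.1] [209.9 143.7] 0.03 plane slopes [-0.0014 -0.0006] z@centre 97.8 x range [[-101.6, 94.6], [102.9, 233.1]]
side rect [ 0.2 93.3] [209.7 282.9] 0.19 plane slopes [ 0.0027 -0.0563] z@centre 103.5 x range [[-100.6, -46.3], [97.0, 220.9]]
(array([-0.  ,  0.13, -1.64]), array([ 0.03, -0.02, -0.02]))
```

View pics/p3_side.png

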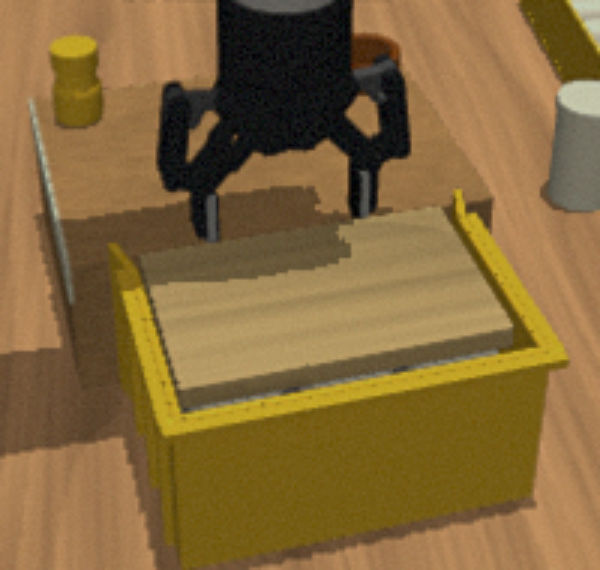

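Emit:
{"api": "step_arm", "payload": {
  "slide": [
    [0,0,-0.3],
    [0,0,-0.6],
    [0,0,-0.9],
    [0,0,-1.2],
    [0,0,-1.4],
    [0,0,-1.5],
    [0,0,-1.5]
  ],
  "rotation": [
    [0,0,0],
    [0,0,0],
    [0,0,0],
    [0,0,0],
    [0,0,0],
    [0,0,0],
    [0,0,0]
  ]
}}

```text
time_s: 8.05
position: [0.5284, -0.0767, 0.0908]
eef_rot: [-1.568, -0.112, 0.113]
wrist_force: [0.2, 0.0, 0.4]
gripper_width: 0.085
```

```bash
sed -i 's/&(q\[...,1\]<235)/\&(q[...,1]<ymax)/; s/def boardlook(tag,zlo=90,zhi=122)/def boardlook(tag,zlo=90,zhi=122,ymax=235)/' h.py; python3 -c "
from h import *
boardlook('p4',100,120,85)
print(totool(-4,71,89.5))"
```

```text
8.05 tcp [-4.  72.2] 90.8 F [0.2 0.  0.4]
scene rect [ 0. -0.] [129.2 183.7] 89.79 plane slopes [-0.0008  0.0611] z@centre 109.5 x range [[-77.3, -62.2], [90.7, 59.7]]
side rect [0.3 2.3] [134.2 192.6] 88.88 plane slopes [0.0081 0.0579] z@centre 110.5 x range [[-94.3, -59.4], [88.7, 57.2]]
(array([ 0.01,  0.12, -0.13]), array([ 0.04, -0.03, -0.03]))
```

View pics/p4_side.png

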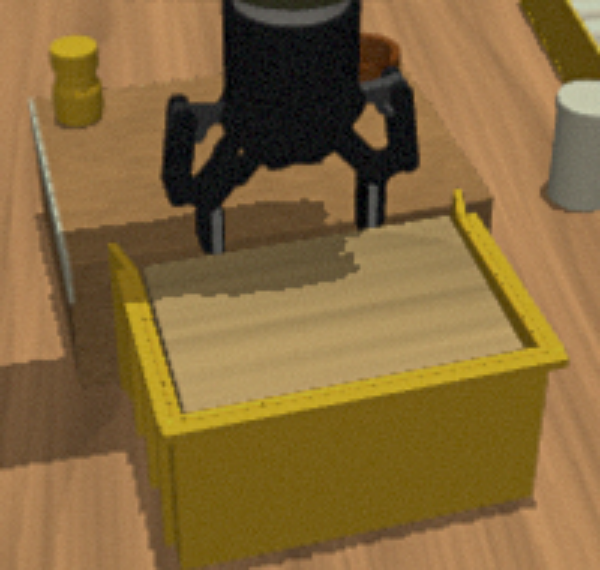

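View pics/p4_scene.png

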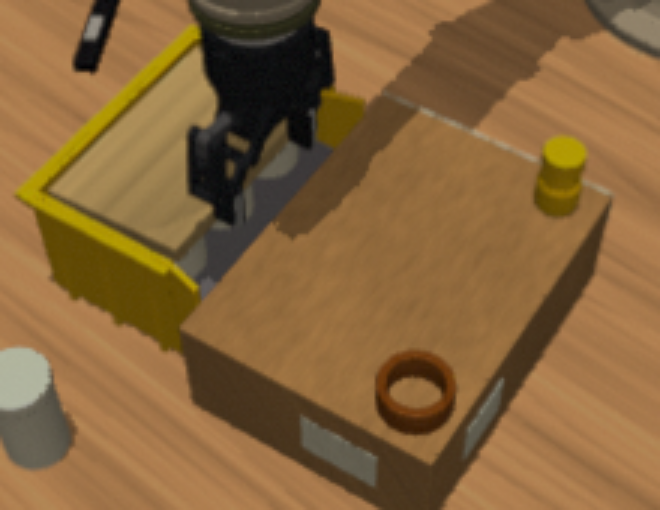

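Emit:
{"api": "step_arm", "payload": {
  "slide": [
    [0,0,0.8],
    [0,0,1.5],
    [0,-3,1.5],
    [0.4,-5,0],
    [0.4,-5,-2.5],
    [0.4,-5,-4.5],
    [0.4,-4,-4.5],
    [0.4,-3,-4.5],
    [0.4,-3,-4.5]
  ],
  "rotation": [
    [0,0,0],
    [0,0,0],
    [0,0,0],
    [0,0,0],
    [0,0,0],
    [0,0,0],
    [0,0,0],
    [0,0,0],
    [0,0,0]
  ]
}}

```text
time_s: 9.05
position: [0.5373, -0.1186, 0.1186]
eef_rot: [-1.567, -0.111, 0.117]
wrist_force: [-0.9, 0.2, -0.3]
gripper_width: 0.0846
```

```bash
python3 -c "
from h import *
boardlook('p5',100,120,85)
print(totool(0,27,97))"
```

```text
9.05 tcp [-1.2 29.4] 118.6 F [-0.9  0.2 -0.3]
scene rect [-2.8 -0.9] [125.3 191.6] 89.26 plane slopes [0.0031 0.0468] z@centre 109.3 x range [[-90.9, -60.6], [90.7, 60.2]]
side rect [ 1.4 -1.9] [125.8 192.9] 89.93 plane slopes [0.0074 0.0587] z@centre 110.3 x range [[-94.4, -59.3], [88.7, 56.6]]
(array([ 0.03,  2.32, -0.19]), array([-0.02,  0.09, -0.09]))
```

View pics/p5_scene.png

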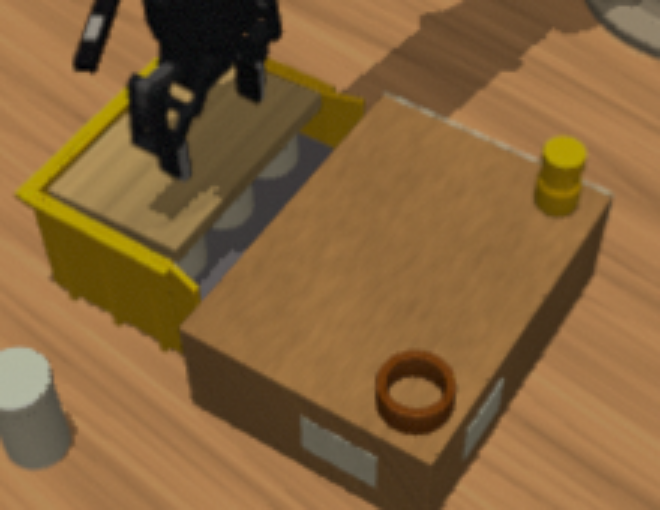

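Emit:
{"api": "step_arm", "payload": {
  "slide": [
    [0,0.8,-0.2],
    [0,1.6,-0.2],
    [0,2,-0.2],
    [0,2.2,-0.2],
    [0,2.4,-0.2],
    [0,2.6,-0.2],
    [0,2.6,-0.2]
  ],
  "rotation": [
    [0,0,0],
    [0,0,0],
    [0,0,0],
    [0,0,0],
    [0,0,0],
    [0,0,0],
    [0,0,0]
  ]
}}

```text
time_s: 9.85
position: [0.5387, -0.1207, 0.0952]
eef_rot: [-1.568, -0.113, 0.115]
wrist_force: [-4.4, 0.4, 10.1]
gripper_width: 0.0852
```

Emit:
{"api": "step_arm", "payload": {
  "slide": [
    [0,0.3,0],
    [0,0.6,0],
    [0,0.9,0],
    [0,1.1,0],
    [0,1.1,0],
    [0,1.1,0]
  ],
  "rotation": [
    [0,0,0],
    [0,0,0],
    [0,0,0],
    [0,0,0],
    [0,0,0],
    [0,0,0]
  ]
}}

```text
time_s: 10.45
position: [0.5391, -0.1206, 0.0872]
eef_rot: [-1.569, -0.115, 0.114]
wrist_force: [-10.9, 3.4, 26.3]
gripper_width: 0.0849
```

```bash
python3 -c "
from h import *
boardlook('p6',94,118,85)
print(totool(0,27,86))"
```

```text
10.45 tcp [ 0.3 27.1] 87.2 F [-10.9   3.4  26.3]
scene rect [-0.2 -0.4] [124.5 197.1] 89.27 plane slopes [0.0029 0.0032] z@centre 99.8 x range [[-90.2, -61.1], [89.8, 60.5]]
side rect [-0.8 -2.3] [187.3 127.1] 0.06 plane slopes [ 0.0004 -0.0069] z@centre 100.4 x range [[-93.2, -53.0], [89.4, 58.0]]
(array([-0.03,  0.12, -0.01]), array([ 0.1,  0.1, -0. ]))
```

View pics/p6_scene.png

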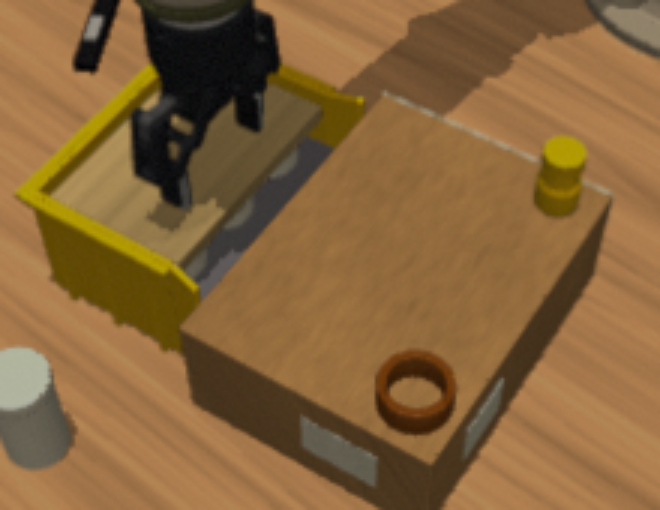

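View pics/p6_side.png

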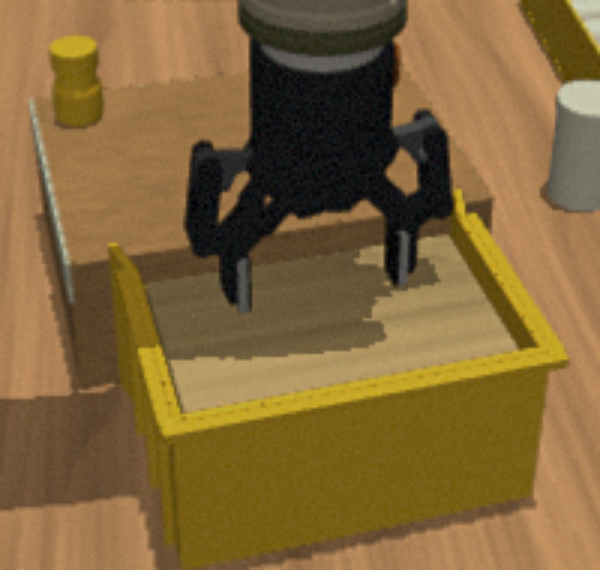

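Emit:
{"api": "step_arm", "payload": {
  "slide": [
    [0,0.4,0],
    [0,0.4,0],
    [0,0.4,0],
    [0,0,0],
    [0,-1,0],
    [0,-2,0],
    [0,-2,-2],
    [0,-2,-4],
    [0,-2,-5.5],
    [0,-2,-5.5],
    [0,-1,-5.5],
    [0,-0.4,-5.5],
    [0,0,-5.5],
    [0,0.2,-5.5],
    [0,0.4,-5.5],
    [0,0.4,-5.5]
  ],
  "rotation": [
    [0,0,0],
    [0,0,0],
    [0,0,0],
    [0,0,0],
    [0,0,0],
    [0,0,0],
    [0,0,0],
    [0,0,0],
    [0,0,0],
    [0,0,0],
    [0,0,0],
    [0,0,0],
    [0,0,0],
    [0,0,0],
    [0,0,0],
    [0,0,0]
  ]
}}

```text
time_s: 12.15
position: [0.5472, -0.1737, 0.0869]
eef_rot: [-1.571, -0.116, 0.116]
wrist_force: [-16.4, 5.5, 34.6]
gripper_width: 0.0847
```

```bash
python3 -c "
from h import *
boardlook('p7',94,118,85)
print(totool(0,-29,86))"
```

```text
12.15 tcp [  0.6 -26.6] 86.9 F [-16.4   5.5  34.6]
scene rect [-0.2 -1.5] [195.8 125.6] 0.44 plane slopes [0.0039 0.0056] z@centre 99.5 x range [[-91.4, -58.5], [89.1, 59.5]]
side rect [-1.2 -3.9] [123.2 187.4] 88.59 plane slopes [ 0.0011 -0.0012] z@centre 100.0 x range [[-93.2, -52.3], [89.7, 54.3]]
(array([-0.06,  0.09, -0.24]), array([0.18, 0.2 , 0.01]))
```

View pics/p7_scene.png

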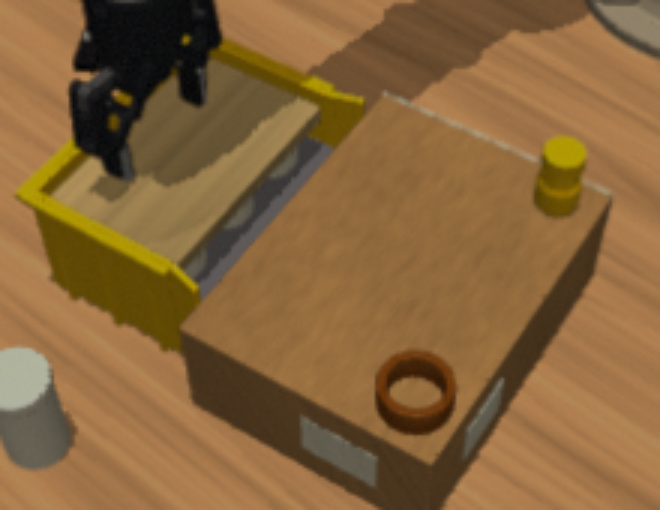

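Emit:
{"api": "step_arm", "payload": {
  "slide": [
    [0,0,0],
    [0,-0.8,0],
    [0,-1.5,0],
    [-2.5,-1.5,2.7],
    [-2.5,-1.5,2.7],
    [-2.5,-0.5,2.7],
    [-2.5,0,2.7],
    [-2.5,0.3,2.7],
    [-2.5,0.4,2.7],
    [-2.5,0.4,2.7],
    [-2.5,0,2.7],
    [-2.5,-1,2.7],
    [-2.5,-1.5,2.7],
    [2.5,-1.5,2.7],
    [2.5,-1.5,2.7],
    [2.5,-0.5,2.7],
    [2.5,0,2.7],
    [2.5,0.3,2.7],
    [2.5,0.4,2.7],
    [2.5,0.4,2.7]
  ],
  "rotation": [
    [0,0,0],
    [0,0,0],
    [0,0,0],
    [0,0,0],
    [0,0,0],
    [0,0,0],
    [0,0,0],
    [0,0,0],
    [0,0,0],
    [0,0,0],
    [0,0,0],
    [0,0,0],
    [0,0,0],
    [0,0,0],
    [0,0,0],
    [0,0,0],
    [0,0,0],
    [0,0,0],
    [0,0,0],
    [0,0,0]
  ]
}}

```text
time_s: 14.25
position: [0.5678, -0.1434, 0.0869]
eef_rot: [-1.573, -0.117, 0.114]
wrist_force: [-13.1, 4.9, 34.8]
gripper_width: 0.0849
```

Emit:
{"api": "step_arm", "payload": {
  "slide": [
    [0,0,0],
    [0,-1,0],
    [0,-2,0],
    [0,-6,0],
    [0,-10,0],
    [0,-14,0],
    [0,-14,5],
    [0,-14,10],
    [0,-14,15],
    [0,-14,20],
    [0,-14,25],
    [0,-14,25],
    [0,-14,25]
  ],
  "rotation": [
    [0,0,0],
    [0,0,0],
    [0,0,0],
    [0,0,0],
    [0,0,0],
    [0,0,0],
    [0,0,0],
    [0,0,0],
    [0,0,0],
    [0,0,0],
    [0,0,0],
    [0,0,0],
    [0,0,0]
  ]
}}

```text
time_s: 15.55
position: [0.5303, 0.106, 0.226]
eef_rot: [-1.573, -0.12, 0.117]
wrist_force: [0.3, -0.6, -0.3]
gripper_width: 0.0848
```

```bash
python3 -c "
from h import *
boardlook('p8',94,118,85)
"
```

```text
15.55 tcp [ 24.1 252.6] 226.0 F [ 0.3 -0.6 -0.3]
scene rect [ 1.  -0.2] [198.6 129. ] 0.8 plane slopes [0.0035 0.0074] z@centre 99.4 x range [[-92.0, -60.8], [88.7, 59.8]]
side rect [-0.3 -2.2] [126.8 186.2] 89.77 plane slopes [ 0.0008 -0.0015] z@centre 100.0 x range [[-92.4, -52.2], [90.3, 57.8]]
```

View pics/p8_scene.png

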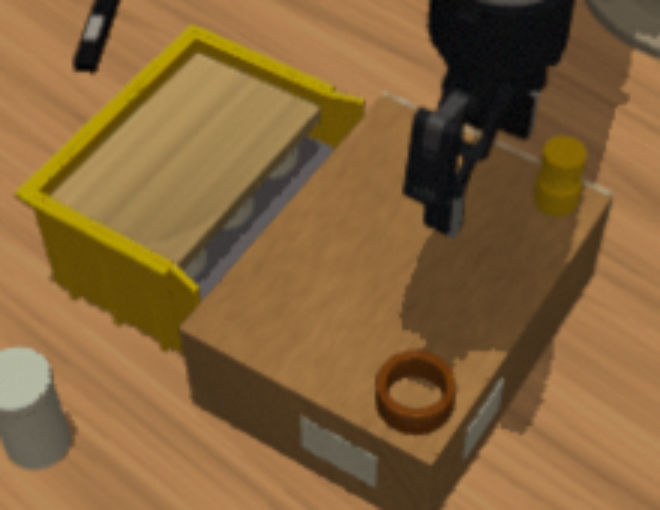

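View pics/p8_side.png

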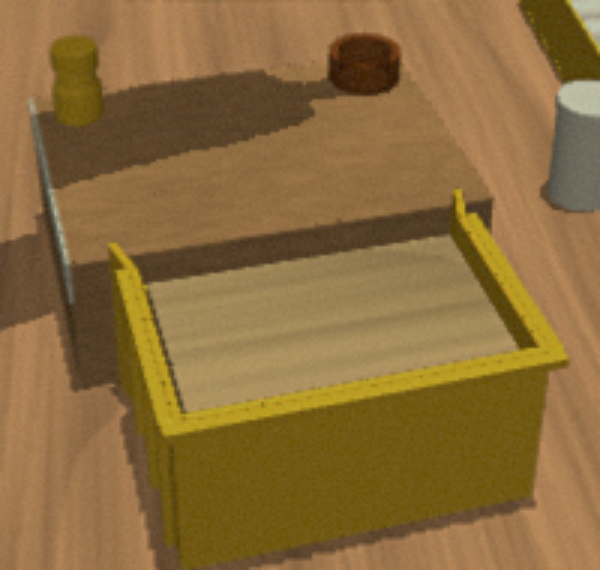

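```bash
python3 -c "
from h import *
for n in('scene','side'):
    P=cloud(grab(n));q=crate(P)*1000;z=P[...,2]*1000
    print(n,[round(float(np.median(z[(abs(q[...,0]-x)<12)&(abs(q[...,1]-y)<10)])),1) for y in(29,-29) for x in(-62,0,62)], 'carton',np.median(z[(abs(q[...,0]-20)<30)&(abs(q[...,1]-150)<30)]).round(1))
print(bot.get_state()['wrist_force']); print(bot.sign_off())"
```

```text
scene [99.9, 100.1, 99.9, 99.4, 98.9, 98.9] carton 97.7
side [100.0, 100.0, 99.9, 99.8, 99.9, 100.0] carton 98.1
[-0.44030956 -0.73105747 -0.30816062]
the job is handed in; nothing more can be done
None
```

I pushed the board off the carton with the open fingers. That squared it to the crate, and it slid between the side walls to within about 3 mm of the end wall. I then pressed it down at four places with up to about 35 N: over the entry row, over the end-wall row, and left and right of the middle. I lifted clear and handed in at about 15.7 s.

**Last checks:**
- **Height:** the board top measured 98.9–100.1 mm above all six canisters, against a target of 100 mm. The canisters themselves are hidden under the board, so I judged them home from the board height and from the presses stopping at the same height.
- **Level and position:** tilt was under about 0.01 rad. The two cameras put the board centre within about 1 mm of the seat in x and 0 to −2 mm in y.
- **Other items:** the tape roll and tub still stood on the carton and looked unmoved in the pictures; I did not re-measure them. The arm is clear of everything.

**Disagreement:** over the end-wall row the scene camera read up to 1.1 mm lower than the side camera. This is within the calibration error. No check failed.

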